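Hang the spreader pocket on its keyhole studs

TASK

Hang the clean stainless spreader pocket back on the end of the topping unit: slip its two keyholes over the stud heads, then slide it straight down, without forcing it, until it is fully home and the sprung catch snaps into its back. Let go and leave everything else on the table where it is.

Things in the scene. Friction and masses are not known exactly. Their poses are not given: they have to be found in the camera images.
- pocket_mid (a point): Centre, 60 mm up, of the open-topped stainless pocket standing upright: 54 mm wide (its x), 56 deep (y), 120 tall (z up), sheet 3 mm, 0.2-0.4 kg. Own +y: flat back wall, its outer face 28 mm from here; -y: the front, only 82 mm high. The plain side walls (x = +-27 mm, full height) are the place to grip, best 95 mm above the underside, level with the studs.
- keyholes (a point): Point on the outer face of the pocket's back wall, midway between the centres of the two round entry holes (78 mm above the underside; axes as the pocket's). Entry holes 16 mm across at x = +-14 mm; from each a slot 9 mm wide runs straight UP, so after entering the pocket slides DOWN 15 mm to its stop. 17 mm below this point is an 11 mm square hole for the catch.
- unit: Stainless topping unit (chilled ingredient unit) on the robot's left, 340 mm wide, 800 long, 190 high, fixed. Origin at the foot of the middle of its flat upright end face; own +y points into the machine, so the end face looks along -y; x runs along the face, z up. In the middle of the end face a strip carries two headed studs that stick straight out.
- stud_nominal (a point): On the unit's end face 167 mm up, midway between the studs' roots at the strip's MIDDLE setting; axes as the unit's. The strip is set in upright slots: the real studs are up to 14 mm higher or lower than this (not reported: see or feel it). Studs at x = +-14 mm: neck 6 mm thick, 7 mm long, then a flat head 13 mm across, 5 mm thick. Head fronts 12 mm out from the face.
- catch (a joint): Sprung round-nosed button, 7.6 mm thick, on the end face 32 mm straight below the midpoint of the real studs. 0 = out, 8 mm proud of the face; to 0.007 m as pressed in; 3 N starts it, 9 N at 6 mm. The back wall presses it in once the heads are through the entry holes (it drags while sliding and can hold the pocket up); fully down, it springs out through the square hole and reads 0.
- pocket: The same pocket; origin at the centre of its underside, axes as at pocket_mid.
- beaker: Round stainless beaker, 68 mm across, 85 tall, no keyholes; a bystander. Origin under its centre.
- jar: Glass jar with white lid, 72 mm across, 110 tall; a bystander. Origin under its centre.
- shaker: Steel shaker, 42 mm across, 87 tall; a bystander. Origin under its centre.
- tub: White lidded tub, 158 x 118 mm, 67 tall; a bystander. Origin under its centre.
- lids: Stack of four flat lids, 120 x 100 mm, 24 tall; a bystander. Origin under its centre.
- spreader: Spreading spatula lying flat on the table; a bystander. Origin under its middle.

How it is judged (in metres and radians):
On the way, in this order (a step that is already met when the one before it is completed fails the run):
1. the pocket is lifted to stud height (height (world z) of pocket_mid above 0.12 m), for 0.1 s.
2. the stud heads are through the entry holes: back wall within 6 mm of the end face, catch pressed in (y of pocket_mid in the frame of stud_nominal above -0.034 m and value of joint catch above 0.001 m), for 0.02 s.
At the end, for the whole second after the job is handed in: The pocket hangs still and upright (within 0.1 rad) on both studs with its back wall within 6 mm of the unit's end face, centred on the studs within 5 mm, 15 to 51 mm below the nominal stud point at its mid-height, and the catch has sprung out through the hole in its back (catch below 1.5 mm) (y of pocket_mid in the frame of stud_nominal above -0.034 m and x of pocket_mid in the frame of stud_nominal between -0.005 and 0.005 m and z of pocket_mid in the frame of stud_nominal between -0.051 and -0.015 m and value of joint catch below 0.0015 m and angle between pocket_mid's own z axis and vertical below 0.1 rad and linear speed of pocket below 0.01 m/s); the robot touches nothing.
It fails at once if the pocket is forced against the topping unit or its studs (more than 30 N) (contact force between pocket and unit above 30 N).
It fails at once if a bystander on the table is shifted by more than 20 mm (distance of any of beaker, jar, shaker, tub, lids, spreader from where it was at the start of the episode above 0.02 m).
It also fails if it takes over 58 s, if anything falls off the work surface, if the arm or the gripper's body presses on something with over 40 N, if the wrist force passes 120 N, or if a joint passes its speed limit or range.

ROBOT

A 6-joint arm with a two-finger parallel gripper is mounted at the origin on the work surface. World frame = base frame: x ahead of the robot, y to its left, z up, the work surface at z = 0. Lengths are in mm, angles in rad, forces in N, time in s.
With the tool pointing down it reaches from about 250 to 725 mm from the base axis. Payload 9.7 kg.
Tool frame: the origin (TCP) lies on the centre line of the jaws, within the pads' length; the fingertips stand 25 mm ahead of it and the grasp point (between the pads) lies 6 mm ahead of it; z points along the fingers, y is the direction in which the jaws open and shut (so a half turn about z gives the same grasp; the last joint's range is limited). The gripper opens to 85 mm and grips with 20 to 120 N. Pads are 22 mm wide; open, the fingers measure 114 mm over their backs; the gripper's body (76 mm by 85 mm) begins 54 mm behind the grasp point. The pads swing forward as they close: fully open they stand 13 mm farther back than shut.
Start: joints at [1.118, 0.087, 0.176, 1.66, 0, 1.571], TCP at [240.614, 494.573, 256.284] pointing down, gripper open.
Joint ranges: [-3.13, 3.13], [-0.85, 1.81], [-1.15, 1.24], [-2.2, 2.28], [-1.44, 1.52], [-3.14, 3.14]. Speed limits (rad/s): [2.22, 2.22, 2.57, 3.14, 3.14, 3.14].

INTERFACE

Orientations are given as a unit quaternion [w, x, y, z].
In Python, from rig import sensors, optics, finish_job gives the robot as it stands.
- The arm moves only by the tool step_arm, never from a script. Its argument "motion" is a list of rows, each a list of 3 entries, a list of its own where there are three numbers: the gripper's target within -1 to 1 (fully open at 1, half-way at 0, shut at -1), then the shift along the tool's x, y, z in cm, then the turn, a rotation vector about the tool's x, y, z in rad. In form: [[hand, [tx, ty, tz], [rx, ry, rz]], ...]. A call has 1 to 12 rows; each row shifts and turns the commanded pose from where the row before left it, along the tool's axes as they then stand; what a row does not reach is not made up. A row lasts 1/8 s, in which the tool goes at most 62.5 mm and 10.7 degrees, less where a joint would pass 70% of its speed; a pose out of reach is approached as far as the arm can. A call is refused whole if a number of a shift passes 6.25 or a number of a turn 0.188, either way. A call with a gripper value outside its range is refused whole. The fingers move at their own pace and stop on an object; the grip force is fixed at half the most. Time passes only in rows, so rows that do not move let the fingers close. It gives the time, the measured TCP pose, the force and the opening at its end, in the units of the state.
- sensors.get_state(): the state, without advancing time (a new reading comes with each control period).
- optics.grab_frame(name): name is "scene" or "top" or "wrist"; returns the picture (384x512x3 uint8, red, green, blue); there is no depth.
- optics.camera_params(name): a dict with "K" (3x3 intrinsics, pixels), "extrinsics" (4x4, takes a point from camera to world coordinates); the wrist camera has in their place "hand_eye" (4x4, takes a point from camera to tool coordinates, whose origin is the TCP and whose axes are the flange's). Camera axes: x right, y down, z forward; pixel columns grow to the right and rows downward; lengths in mm; the calibration is good to about 2 mm. A picture is of the moment at which its call begins: read the wrist's pose just before it. camera_params takes no time and is no camera call.
- finish_job(): hands the job in, once; it reports no verdict.
The state is a dict: "time": time; "joint_pos": joint angles; "joint_vel": joint speeds; "effort": joint torques, N m; "ee_pos": TCP position; "orientation": TCP orientation; "wrist_force": force on the tool from outside, world axes, zero at the start; "torque": the same for the moment, N m; "grip_width": opening from 0.0 (shut) to 1.0 (fully open).
Only numpy, scipy, OpenCV 4.12 (cv2) and the standard library are available. Lean on these libraries where they do the work, as an engineer would, in place of code of your own. Each camera call takes 0.05 s, during which the arm holds its last target. There are 200 camera calls.

## Working session

There is one attempt and no reset: what is moved stays moved. The work goes in short steps, Python scripts to look and compute and a tool call to move; the robot and the scene stay as the last step left them, time stands still between calls to the robot, and variables do not carry over. Pictures are saved under pics/ and viewed, about 8 in all and at most 12, crops included, and the job is handed in when it is done.

Besides the shell and the picture viewer there is one more tool, called after "Call:" as a command line: name --argument value ..., lists and objects as JSON in quotes. step_arm: Moves the arm, as the interface text tells. Its arguments: {"type":"object","properties":{"motion":{"type":"array"}},"required":["motion"]}

```bash
mkdir -p pics; ls; python3 - <<'E'
from rig import sensors, optics
import cv2,numpy as np
np.set_printoptions(precision=4,suppress=True)
s=sensors.get_state(); print(s)
for n in ("scene","top","wrist"):
    print(n,optics.camera_params(n))
    cv2.imwrite(f"pics/{n}0.png",cv2.cvtColor(optics.grab_frame(n),cv2.COLOR_RGB2BGR))
a=cv2.imread("pics/scene0.png");b=cv2.imread("pics/top0.png")
E
```

```text
pics
{'time': 0.0, 'joint_pos': array([1.118 , 0.0875, 0.1751, 1.6598, 0.    , 1.5708]), 'joint_vel': array([ 0.001 , -0.002 ,  0.0001, -0.0006, -0.0011, -0.0018]), 'effort': array([ -0.0001, -52.0383,  46.4806,   0.0161,  -0.0001,  -0.    ]), 'ee_pos': array([240.5152, 494.3821, 255.5517]), 'orientation': array([-0.0002,  0.2245,  0.9745, -0.0007]), 'wrist_force': array([ 0.0744, -0.3445,  0.1386]), 'torque': array([-0.0254, -0.0098,  0.0011]), 'grip_width': 1.0018021434304867}
scene {'K': array([[413.055 ,   0.    , 252.3425],
       [  0.    , 413.055 , 193.92  ],
       [  0.    ,   0.    ,   1.    ]]), 'extrinsics': array([[   0.744 ,    0.5332,   -0.4027, 1002.0862],
       [   0.6681,   -0.5803,    0.4657, -630.0075],
       [   0.0146,   -0.6155,   -0.788 , 1023.2111],
       [   0.    ,    0.    ,    0.    ,    1.    ]])}
top {'K': array([[426.5784,   0.    , 249.7348],
       [  0.    , 426.5784, 193.2961],
       [  0.    ,   0.    ,   1.    ]]), 'extrinsics': array([[   0.0112,   -0.9953,    0.0958,  478.6892],
       [  -0.9999,   -0.0107,    0.0058, -111.8324],
       [  -0.0048,   -0.0959,   -0.9954, 1081.0278],
       [   0.    ,    0.    ,    0.    ,    1.    ]])}
wrist {'K': array([[290.022 ,   0.    , 254.7322],
       [  0.    , 290.022 , 192.5828],
       [  0.    ,   0.    ,   1.    ]]), 'hand_eye': array([[   0.0008,   -0.959 ,   -0.2834,   71.0757],
       [   1.    ,    0.0012,   -0.0012,   -0.1297],
       [   0.0015,   -0.2834,    0.959 , -116.2083],
       [   0.    ,    0.    ,    0.    ,    1.    ]])}
```

View pics/scene0.png

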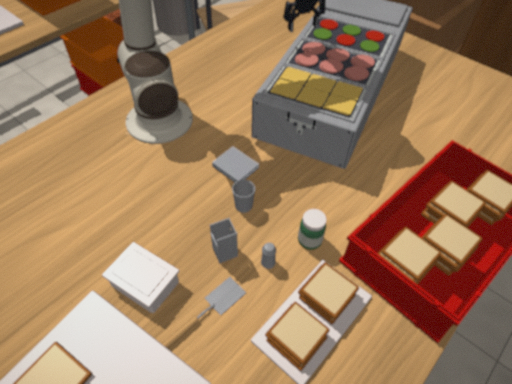

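View pics/top0.png

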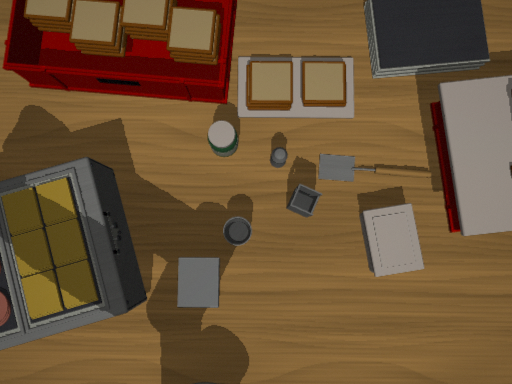

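The scene view shows the pocket at about (224,240) and the unit's end face with studs at about (300,122). In the top view the pocket is at (304,201), and the end face's edge runs from (95,160) to (145,300). Next I'll enlarge these areas.

```bash
python3 - <<'E'
import cv2,numpy as np
s=cv2.imread("pics/scene0.png");t=cv2.imread("pics/top0.png")
def crop(im,x,y,w,h):
    c=cv2.resize(im[y:y+h,x:x+w],(400,300),interpolation=cv2.INTER_CUBIC)
    k=400//w
    for i in range(0,w,10):
        cv2.putText(c,str(x+i),(int(i*400/w),8),0,.28,(0,255,255),1); cv2.line(c,(int(i*400/w),9),(int(i*400/w),14),(0,255,255),1)
    for i in range(0,h,10):
        cv2.putText(c,str(y+i),(0,int(i*300/h)+3),0,.28,(0,255,0),1); cv2.line(c,(18,int(i*300/h)),(22,int(i*300/h)),(0,255,0),1)
    return c
m=np.vstack([np.hstack([crop(s,250,80,120,90),crop(s,185,205,80,60)]),np.hstack([crop(t,0,150,220,165),crop(t,265,170,80,60)])])
m=np.clip(m.astype(float)*1.3,0,255).astype(np.uint8)
cv2.imwrite("pics/m1.png",m)
E
```

```text
(no output)
```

View pics/m1.png

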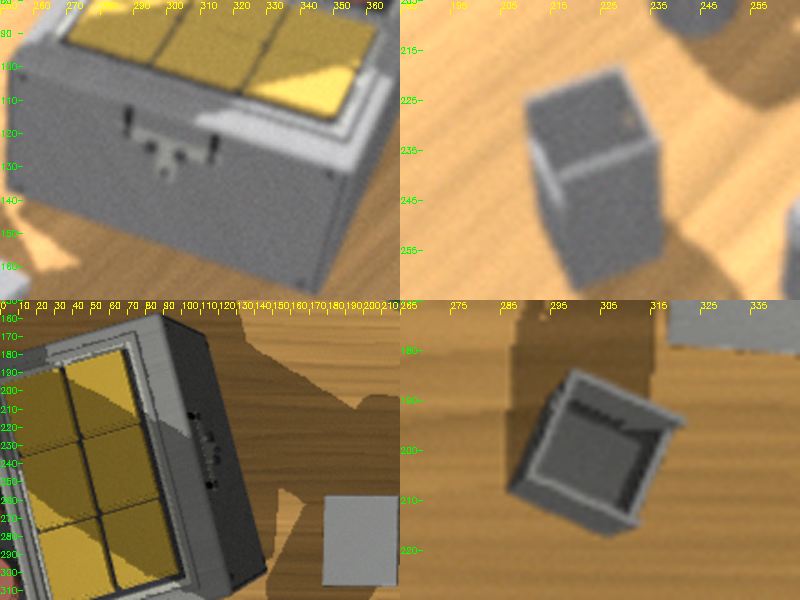

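View pics/wrist0.png

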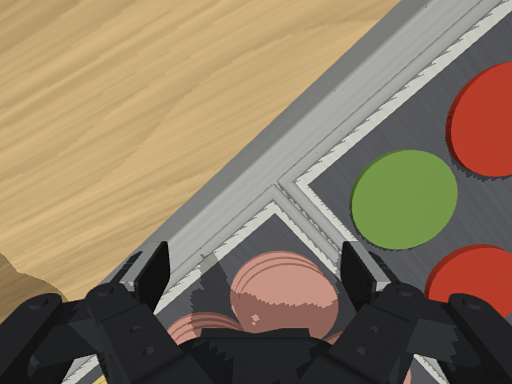

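The crops show four things:
- **Studs:** in the scene view the heads are at about (295,124) and (304,126.5), with the catch at about (299.5,132.5).
- **Face corners:** the feet are at (114,169) and (146,300) in the top view, and at (252,136) and (345,168) in the scene view.
- **Pocket rim:** it is around (289–322, 184–215) in the top view.
- **Pocket back wall:** a keyhole glint at scene (230,229) means the back wall faces the unit.

The wrist view shows only the inside of the unit.

```bash
cat > h.py <<'E'
import numpy as np,cv2
from rig import sensors,optics
from scipy.spatial.transform import Rotation as R
np.set_printoptions(precision=2,suppress=True)
def rot(q): return R.from_quat([q[1],q[2],q[3],q[0]]).as_matrix()
def wristT(s):
    T=np.eye(4);T[:3,:3]=rot(s["orientation"]);T[:3,3]=s["ee_pos"]
    return T@optics.camera_params("wrist")["hand_eye"]
def ray(cam,p,T=None):
    c=optics.camera_params(cam);T=c["extrinsics"] if T is None else T
    d=T[:3,:3]@np.linalg.solve(c["K"],[p[0],p[1],1.]);return T[:3,3],d/np.linalg.norm(d)
def plane(r,n,c): o,d=r;return o+d*(c-np.dot(n,o))/np.dot(n,d)
def onz(cam,p,z): return plane(ray(cam,p),np.array([0,0,1.]),z)
def tri(rs):
    A=sum(np.eye(3)-np.outer(d,d) for o,d in rs);b=sum((np.eye(3)-np.outer(d,d))@o for o,d in rs);return np.linalg.solve(A,b)
E
python3 - <<'E'
from h import *
print("foot top",onz("top",(114,169),0),onz("top",(146,300),0))
print("rim top",onz("top",(88,158),190),onz("top",(126.5,313),190))
print("foot scene",onz("scene",(252,136),0),onz("scene",(345,168),0))
print("rim scene",onz("scene",(255,92),190),onz("scene",(355,131.6),190))
print("pocket rim top",[onz("top",(265+(x-400)/5,170+(y-300)/5),120) for x,y in [(572,372),(685,420),(638,522),(525,475)]])
print("pocket scene",[onz("scene",(185+(x-400)/5,205+y/5),120) for x,y in [(525,100),(622,68),(658,138),(560,180)]])
for a,b in [((295,124),None),((304,126.5),None),((299.5,132.5),None)]: print(onz("scene",a,165),onz("scene",a,135))
print("studs tri", tri([ray("scene",(299.5,125.3)),ray("top",(114,236))]))
# bystanders
print("beaker",onz("top",(237,231),85),"lids",onz("top",(198,282),24),"jar",onz("top",(222,136),110),"shaker",onz("top",(279,156),87))
E
```

```text
foot top [641.6  243.21   0.  ] [313.2  149.71   0.  ]
rim top [635.93 236.98 190.  ] [315.72 142.78 190.  ]
foot scene [304.89 166.94   0.  ] [632.75 264.14   0.  ]
rim scene [308.4 173.3 190. ] [642.67 236.7  190.  ]
pocket rim top [array([ 592.66, -218.53,  120.  ]), array([ 571.35, -269.6 ,  120.  ]), array([ 524.99, -248.23,  120.  ]), array([ 545.64, -197.33,  120.  ])]
pocket scene [array([ 527.82, -247.94,  120.  ]), array([ 551.14, -199.05,  120.  ]), array([ 595.25, -218.11,  120.  ]), array([ 575.8 , -270.16,  120.  ])]
[478.62 166.12 165.  ] [460.32 193.95 135.  ]
[505.55 175.98 165.  ] [488.19 204.16 135.  ]
[511.61 146.03 165.  ] [494.46 173.15 135.  ]
studs tri [473.9  194.24 137.1 ]
beaker [486.14 -77.34  85.  ] lids [361.49  18.27  24.  ] jar [704.87 -40.36 110.  ] shaker [ 663.54 -174.07   87.  ]
```

```bash
cat >> h.py <<'E'
def plan(Rt,p,s=None):
    s=s or sensors.get_state();R0=rot(s["orientation"]);d=np.array(p)-s["ee_pos"]
    print("TCP",s["ee_pos"],"shift tool cm",R0.T@d/10,"rotvec tool",R.from_matrix(R0.T@Rt).as_rotvec(),"F",s["wrist_force"],"t",s["time"],"w",s["grip_width"])
def down(yaw,flip): # tool y along +-(cos yaw, sin yaw)
    c,s=np.cos(yaw),np.sin(yaw);y=np.array([c,s,0])*(-1 if flip else 1);z=np.array([0,0,-1.]);return np.array([np.cross(y,z),y,z]).T
E
python3 - <<'E'
from h import *
yaw=np.radians(16.2)
D=down(yaw,True);s=sensors.get_state()
print("rot z to D",R.from_matrix(rot(s["orientation"]).T@D).as_rotvec())
he=optics.camera_params("wrist")["hand_eye"]
f=np.array([-np.sin(yaw),np.cos(yaw),0]);t=np.array([476,194,158.])-f*10
for tilt in (.5,.7):
  for sg in (1,-1):
    M=D@R.from_euler("y",sg*tilt).as_matrix();a=M@he[:3,2]
    if a@f<.3: continue
    p=t-200*a-M@he[:3,3]
    print(tilt,sg,"cam axis",a,"cam",t-200*a,"TCP",p,"tip",p+25*M[:,2],"tip dist",(p+25*M[:,2]-t)@f)
    plan(M,p)
E
```

```text
rot z to D [-0.   -0.   -2.31]
0.5 -1 cam axis [-0.2   0.68 -0.71] cam [518.09  48.26 299.14] TCP [485.02 161.62 231.24] tip [481.68 173.13 209.3 ] tip dist -11.626336590631896
TCP [240.53 494.45 255.76] shift tool cm [-36.55 -19.23   2.47] rotvec tool [-0.57 -0.26 -2.25] F [-0.5  -0.27  1.12] t 0.15 w 0.9997590401500622
0.7 -1 cam axis [-0.23  0.8  -0.55] cam [525.12  24.04 268.18] TCP [488.95 148.1  225.08] tip [484.45 163.56 205.96] tip dist -21.58542498865715
TCP [240.53 494.45 255.76] shift tool cm [-37.49 -20.27   3.09] rotvec tool [-0.8  -0.36 -2.19] F [-0.5  -0.27  1.12] t 0.15 w 0.9997590401500622
```

Call:
step_arm --motion '[[1,[-3.85,-2.14,0],[0,0,0]],[1,[-3.85,-2.14,0],[0,0,0]],[1,[-3.85,-2.14,0],[0,0,0]],[1,[-3.85,-2.14,0],[0,0,0]],[1,[-3.85,-2.14,0],[0,0,0]],[1,[-3.85,-2.14,0],[0,0,0]],[1,[-3.85,-2.14,0],[0,0,0]],[1,[-3.85,-2.14,0],[0,0,0]],[1,[-3.85,-2.14,0],[0,0,0]],[1,[-3.85,-2.14,0],[0,0,0]]]'

```text
time: 1.4
ee_pos: [493.8, 132.4, 256.1]
orientation: [-0.0, 0.225, 0.974, -0.0]
wrist_force: [1.3, -0.0, 0.2]
grip_width: 0.999
```

Call:
step_arm --motion '[[1,[0,0,0],[0,0,-0.18]],[1,[0,0,0],[0,0,-0.18]],[1,[0,0,0],[0,0,-0.18]],[1,[0,0,0],[0,0,-0.18]],[1,[0,0,0],[0,0,-0.18]],[1,[0,0,0],[0,0,-0.18]],[1,[0,0,0],[0,0,-0.18]],[1,[0,0,0],[0,0,-0.18]],[1,[0,0,0],[0,0,-0.18]],[1,[0,0,0],[0,0,-0.18]],[1,[0,0,0],[0,0,-0.18]],[1,[0,0,0],[0,0,-0.18]]]'

```text
time: 2.9
ee_pos: [493.1, 133.7, 256.0]
orientation: [0.0, 0.756, -0.655, -0.0]
wrist_force: [-0.1, 0.3, -0.6]
grip_width: 1.003
```

Call:
step_arm --motion '[[1,[0,0,0],[0,0,-0.15]],[1,[0,0,0],[0,-0.17,0]],[1,[0,0,0],[0,-0.17,0]],[1,[0,0,0],[0,-0.16,0]],[1,[0,0,0],[0,0,0]],[1,[0,0,0],[0,0,0]]]'

```text
time: 3.65
ee_pos: [493.3, 133.6, 256.2]
orientation: [-0.147, 0.776, -0.581, -0.197]
wrist_force: [-0.5, 0.6, -0.3]
grip_width: 0.997
```

```bash
python3 - <<'E'
from h import *
s=sensors.get_state();print(s)
cv2.imwrite("pics/w1.png",cv2.cvtColor(optics.grab_frame("wrist"),cv2.COLOR_RGB2BGR));np.save("w1T.npy",wristT(s))
E
```

```text
{'time': 3.65, 'joint_pos': array([ 0.03,  0.07,  0.1 ,  1.73,  0.48, -1.86]), 'joint_vel': array([ 0.02, -0.01,  0.  ,  0.  ,  0.01, -0.01]), 'effort': array([ -1.18, -48.78,  44.82,   1.46,   1.5 ,  -0.04]), 'ee_pos': array([493.26, 133.59, 256.23]), 'orientation': array([-0.15,  0.78, -0.58, -0.2 ]), 'wrist_force': array([-0.51,  0.58, -0.29]), 'torque': array([-0.36, -0.12, -0.05]), 'grip_width': 0.9968613170903695}
```

View pics/w1.png

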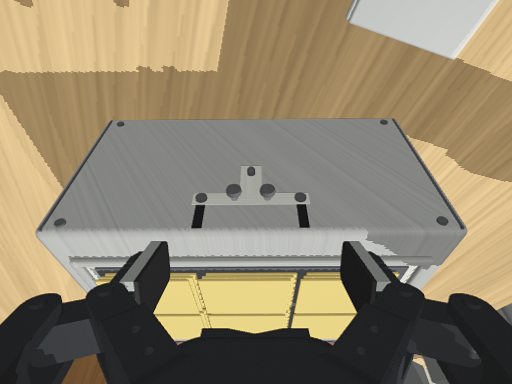

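The wrist view is upside down. Stud heads are at about (234,191) and (267.5,191), the catch at (251,171), and the foot corners of the face at (113,120) and (393,120). The strip sits low in its slots. Next I'll take a flatter second view to triangulate.

```bash
cat >> h.py <<'E'
def blobs(im,box,thr):
    x0,y0,x1,y1=box;g=cv2.cvtColor(im,cv2.COLOR_BGR2GRAY)[y0:y1,x0:x1]
    n,l,st,c=cv2.connectedComponentsWithStats((g<thr).astype(np.uint8))
    return [(c[i]+[x0,y0],st[i][2:5]) for i in range(1,n) if st[i][4]>25]
E
python3 - <<'E'
from h import *
im=cv2.imread("pics/w1.png");T=np.load("w1T.npy")
g=cv2.cvtColor(im,cv2.COLOR_BGR2GRAY);print(g[183:200:2,222:282:3])
for t in (75,90): print(t,blobs(im,(180,155,325,204),t))
r=lambda p:ray("wrist",p,T)
a=plane(r((113,120)),np.array([0,0,1.]),0);b=plane(r((393,120)),np.array([0,0,1.]),0);print("foot",a,b,(a+b)/2,np.degrees(np.arctan2(*(b-a)[1::-1])))
yaw=np.radians(16.2);f=np.array([-np.sin(yaw),np.cos(yaw),0])
for p in((234,191),(267.5,191)): print("stud",plane(r(p),f,f@(a+b)/2-12))
print("catch",plane(r((251,171.5)),f,f@(a+b)/2-8))
he=optics.camera_params("wrist")["hand_eye"];D=down(yaw,True);t=np.array([476,194,155.])-f*10
M=D@R.from_euler("y",-.9).as_matrix();x=M@he[:3,2];p=t-220*x-M@he[:3,3];print("new",p,"tip",(p+25*M[:,2]-t)@f);plan(M,p)
E
```

```text
[[132 130 133 137 123 134 160 163 163 167 164 162 162 155 139 113 137 131
  131 134]
 [134 131 112  70  67  68 160 162 163 166 164 162 163 133  67  68  68 114
  128 133]
 [136 133  67  70  68  69 113 164 164 167 164 162 164  73  71  69  70  67
  133 129]
 [130 123  68  72  70  69  68 164 164 167 164 163 165  66  70  71  69  69
  133 132]
 [131 119  69  72  69  69  80 165 164 167 164 163 166  64  71  70  69  82
  132 133]
 [159 164  75  76  69 112 111 163 165 166 164 163 164  68  83  75  99 108
  171 167]
 [163 165  77  99 110 112 145 164 163 163 163 163 164 119  92 105 113 128
  165 164]
 [164 163 166 102 108 118 164 164 164 164 164 163 164 166 112 109 104 165
  163 163]
 [168 168 168 136 131 147 168 168 168 168 167 167 167 168 141 130 147 167
  167 167]]
75 [(array([251.  , 171.36]), array([ 7,  9, 47], dtype=int32)), (array([233.14, 188.66]), array([ 14,  10, 101], dtype=int32)), (array([266.83, 188.56]), array([ 15,  11, 106], dtype=int32)), (array([201.01, 197.25]), array([11,  9, 79], dtype=int32)), (array([300.2, 196.9]), array([11,  9, 80], dtype=int32))]
90 [(array([250.81, 171.04]), array([ 8,  9, 57], dtype=int32)), (array([232.73, 189.01]), array([ 15,  12, 127], dtype=int32)), (array([266.57, 188.9 ]), array([ 15,  12, 127], dtype=int32)), (array([300.  , 196.85]), array([11, 10, 86], dtype=int32)), (array([200.97, 197.37]), array([11, 10, 86], dtype=int32))]
foot [644.2  253.91   0.  ] [305.84 154.01   0.  ] [475.02 203.96   0.  ] -163.55045358488897
stud [493.95 196.96 140.2 ]
stud [465.4  188.67 140.07]
catch [478.65 196.68 108.91]
new [497.34 119.79 222.61] tip -47.63661669884361
TCP [493.12 134.03 256.6 ] shift tool cm [ 2.93 -0.    2.28] rotvec tool [ 0.  -0.4  0. ] F [-0.91  0.73 -0.44] t 3.7 w 1.0004163872037883
```

Call:
step_arm --motion '[[1,[0.98,0,0.76],[0,0,0]],[1,[0.98,0,0.76],[0,0,0]],[1,[0.97,0,0.76],[0,0,0]],[1,[0,0,0],[0,-0.14,0]],[1,[0,0,0],[0,-0.13,0]],[1,[0,0,0],[0,-0.13,0]],[1,[0,0,0],[0,0,0]],[1,[0,0,0],[0,0,0]]]'

```text
time: 4.7
ee_pos: [497.4, 119.4, 222.1]
orientation: [-0.26, 0.722, -0.54, -0.347]
wrist_force: [0.5, -0.3, -0.2]
grip_width: 0.998
```

```bash
python3 - <<'E'
from h import *
s=sensors.get_state();T2=wristT(s);np.save("w2T.npy",T2);print(s["ee_pos"],s["orientation"])
im=cv2.cvtColor(optics.grab_frame("wrist"),cv2.COLOR_RGB2BGR);cv2.imwrite("pics/w2.png",im)
for t in (75,90): print(t,blobs(im,(150,120,350,215),t))
E
```

```text
[497.45 119.45 222.12] [-0.26  0.72 -0.54 -0.35]
75 [(array([250.42, 155.56]), array([ 8, 10, 55], dtype=int32)), (array([304.62, 192.64]), array([12, 11, 50], dtype=int32)), (array([196.25, 193.29]), array([12, 11, 51], dtype=int32)), (array([305.04, 207.55]), array([ 11,  14, 135], dtype=int32)), (array([195.2 , 207.96]), array([ 11,  13, 128], dtype=int32))]
90 [(array([250.39, 155.17]), array([ 8, 11, 71], dtype=int32)), (array([230.91, 187.35]), array([ 16,  16, 188], dtype=int32)), (array([268.28, 187.33]), array([ 16,  16, 190], dtype=int32)), (array([196.3 , 192.33]), array([ 12,  12, 114], dtype=int32)), (array([304.26, 191.96]), array([ 12,  12, 113], dtype=int32)), (array([195.19, 207.99]), array([ 11,  14, 134], dtype=int32)), (array([304.97, 207.52]), array([ 11,  14, 145], dtype=int32))]
```

View pics/w2.png

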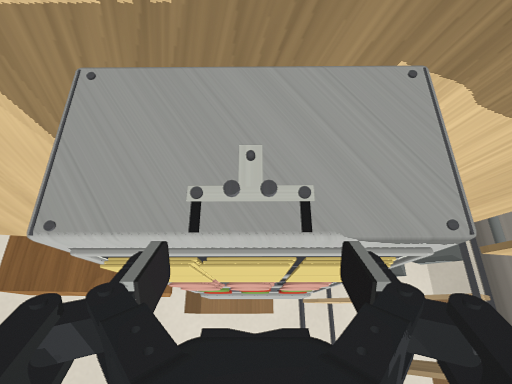

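The second view shows the heads at about (231.2,187.5) and (268.4,187.5), the catch at (250.4,155.2), and the foot corners at (82,68) and (427,68).

```bash
python3 - <<'E'
from h import *
T1=np.load("w1T.npy");T2=np.load("w2T.npy")
def t2(a,b): return tri([ray("wrist",a,T1),ray("wrist",b,T2)])
A=t2((233,188.9),(231.1,187.5));B=t2((266.7,188.8),(268.4,187.5));print("studs",A,B,np.linalg.norm(A-B),(A+B)/2)
print("catch",t2((250.9,171.2),(250.4,155.2)))
a,b=t2((113,120),(82,68)),t2((393,120),(427,68));print("feet",a,b,np.linalg.norm(a-b),(a+b)/2,np.degrees(np.arctan2(*(a-b)[1::-1])))
S1,S2=t2((201,197.3),(196.3,192.3)),t2((300.1,196.9),(304.3,192));print("screws",S1,S2,np.degrees(np.arctan2(*(S1-S2)[1::-1])))
c1,c2=t2((120.5,124.5),(91,76)),t2((383.5,122.5),(412.5,74));print("cornerscrews",c1,c2,np.degrees(np.arctan2(*(c1-c2)[1::-1])))
d1,d2=t2((60,222.5),(49,225.5)),t2((442,221),(453,225));print("cornerscrews",d1,d2,np.degrees(np.arctan2(*(d1-d2)[1::-1])))
z=np.array([0,0,1.])
for p in((82,68),(427,68)):print("foot2 z0",plane(ray("wrist",p,T2),z,0))
E
```

```text
studs [497.41 182.74 152.68] [470.92 174.71 152.76] 27.67414726940911 [484.16 178.72 152.72]
catch [481.43 186.82 120.47]
feet [635.85 238.13  21.83] [321.55 143.2   24.25] 328.3370027534683 [478.7  190.67  23.04] 16.806983666174812
screws [521.09 200.4  152.32] [440.81 176.33 152.18] 16.694337467112533
cornerscrews [624.5  233.87  32.78] [336.53 146.1   32.78] 16.951421408512736
cornerscrews [624.11 232.36 178.55] [337.16 145.65 178.58] 16.815223988908343
foot2 z0 [645.35 263.35   0.  ]
foot2 z0 [296.16 160.04   0.  ]
```

Triangulated results: studs at z ≈ 152.7 (the strip's low end), heads' midpoint at (484.2,178.7), and yaw 16.8°. The spacing checks at 27.7 against 28. The lower edge I saw is actually about 20 mm up, because the unit stands on feet. Next I'll move to the pocket.

Call:
step_arm --motion '[[1,[0,0,0],[0,0.18,0]],[1,[0,0,0],[0,0.18,0]],[1,[0,0,0],[0,0.18,0]],[1,[0,0,0],[0,0.18,0]],[1,[0,0,0],[0,0.18,0]],[1,[4.46,0.48,0],[0,0,0]],[1,[4.46,0.48,0],[0,0,0]],[1,[4.46,0.48,0],[0,0,0]],[1,[4.46,0.48,0],[0,0,0]],[1,[4.46,0.48,0],[0,0,0]],[1,[4.46,0.48,0],[0,0,0]],[1,[4.46,0.48,0],[0,0,0]]]'

```text
time: 6.25
ee_pos: [553.9, -190.5, 224.2]
orientation: [-0.0, 0.801, -0.599, 0.002]
wrist_force: [0.2, 0.3, 0.2]
grip_width: 1.0
```

Call:
step_arm --motion '[[1,[4.46,0.48,0],[0,0,0]],[1,[0,0,0],[0,0,0.174]],[1,[0,0,0],[0,0,0.174]],[1,[0,0,0],[0,0,0.174]],[1,[0,0,0],[0,0,0.174]],[1,[0,0,0],[0,0,0]],[1,[0,0,0],[0,0,0]]]'

```text
time: 7.12
ee_pos: [561.6, -233.3, 223.1]
orientation: [0.0, -0.55, 0.835, -0.001]
wrist_force: [0.3, -0.4, 0.4]
grip_width: 0.996
```

```bash
python3 - <<'E'
from h import *
s=sensors.get_state();np.save("w3T.npy",wristT(s));print(s["joint_pos"])
im=cv2.cvtColor(optics.grab_frame("wrist"),cv2.COLOR_RGB2BGR);cv2.imwrite("pics/w3.png",im)
plan(down(np.radians(-23.7),True),[560,-234,215])
E
```

```text
[-0.39  0.22  0.26  1.61 -0.   -1.56]
TCP [ 561.49 -233.33  222.92] shift tool cm [0.12 0.11 0.79] rotvec tool [-0.   -0.    0.01] F [-0.42  0.26 -0.54] t 7.175 w 0.9972415492659783
```

View pics/w3.png

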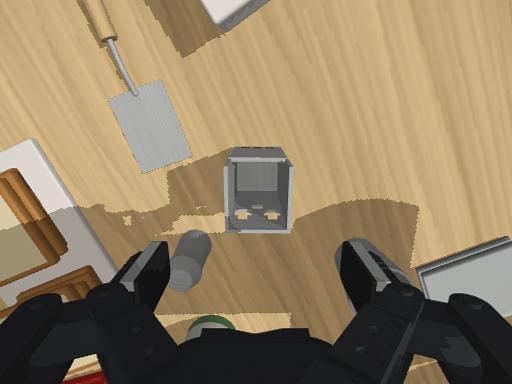

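The pocket is centred in view. Its rim corners are at about (224,232), (292,233), (293,160) and (225,160), and both keyholes show in the back wall at (243,215) and (273,215). That puts the back at the image bottom, towards the unit.

```bash
python3 - <<'E'
from h import *
T=np.load("w3T.npy");z=np.array([0,0,1.])
im=cv2.imread("pics/w3.png");g=cv2.cvtColor(im,cv2.COLOR_BGR2GRAY).astype(int)
for r in (175,190,205,220): print(r,g[r,218:236],g[r,282:300])
P=[plane(ray("wrist",p,T),z,120) for p in((223.5,233),(292,233),(293,160),(225,160))]
for p in P: print(p)
print("centre",np.mean(P,0),"back ang",np.degrees(np.arctan2(*(P[0]-P[1])[1::-1])),np.degrees(np.arctan2(*(P[3]-P[2])[1::-1])),"len",np.linalg.norm(P[0]-P[1]),np.linalg.norm(P[1]-P[2]))
E
```

```text
175 [125 125 124 125 124 135 168 174 175 156 126 119 118 118 119 122  86  73] [ 75  75  76  75  76  76  69 169 178 176 176 171 167 166 167 169 171 170]
190 [119 121 123 123 124 120 170 177 177 169 131 118 120 120 121 124  88  72] [ 77  77  76  77  75  72 122 172 178 176 177 176 176 176 175 174 172 170]
205 [126 122 122 122 120 117 156 174 176 178 137 118 119 120 119 116 106 104] [ 75  76  76  76  74  97 171 179 177 175 171 169 169 169 171 176 176 176]
220 [191 190 189 186 184 186 179 134 116 120  95  74 110 108 103 104 104 104] [ 87  88  81  76  70 143 170 173 175 173 172 175 179 138 120 119 118 118]
[ 596.65 -219.1   120.  ]
[ 544.91 -197.04  120.  ]
[ 522.42 -253.14  120.  ]
[ 570.11 -273.53  120.  ]
centre [ 558.52 -235.71  120.  ] back ang -23.08563309148721 -23.146634311725865 len 56.246086632815995 60.44013737569566
```

```bash
python3 - <<'E'
from h import *
plan(down(np.radians(-23.2),True),[558.8,-235,101])
E
```

```text
TCP [ 561.49 -233.33  222.92] shift tool cm [ 0.26  0.2  12.19] rotvec tool [-0. -0. -0.] F [-0.42  0.26 -0.54] t 7.175 w 0.9972415492659783
```

Call:
step_arm --motion '[[1,[0.26,0.2,0],[0,0,0]],[1,[0,0,4.0],[0,0,0]],[1,[0,0,4.0],[0,0,0]],[1,[0,0,2.2],[0,0,0]],[1,[0,0,1.0],[0,0,0]],[1,[0,0,1.0],[0,0,0]],[1,[0,0,0],[0,0,0]],[0,[0,0,0],[0,0,0]],[-1,[0,0,0],[0,0,0]],[-1,[0,0,0],[0,0,0]],[-1,[0,0,0],[0,0,0]],[-1,[0,0,0],[0,0,0]]]'

```text
time: 8.68
ee_pos: [558.7, -235.3, 101.2]
orientation: [0.0, -0.549, 0.836, -0.001]
wrist_force: [-1.5, 1.2, 5.4]
grip_width: 0.627
```

Call:
step_arm --motion '[[-1,[0,0,0],[0,0,0]],[-1,[0,0,0],[0,0,0]],[-1,[0,0,0],[0,0,0]]]'

```text
time: 9.05
ee_pos: [558.7, -235.3, 101.2]
orientation: [0.0, -0.549, 0.836, -0.001]
wrist_force: [-2.0, 1.0, 5.1]
grip_width: 0.623
```

```bash
python3 - <<'E'
from h import *
plan(down(np.radians(-23.2),True),[558.8,-235,101])
E
```

```text
TCP [ 558.71 -235.3   101.21] shift tool cm [-0.03  0.    0.02] rotvec tool [-0. -0. -0.] F [-2.01  0.95  5.13] t 9.05 w 0.6227314428224818
```

Call:
step_arm --motion '[[-1,[0,0,-1.0],[0,0,0]],[-1,[0,0,-2.0],[0,0,0]],[-1,[0,0,-2.5],[0,0,0]],[-1,[0,0,-2.5],[0,0,0]],[-1,[0,0,-2.5],[0,0,0]],[-1,[0,0,-2.4],[0,0,0]],[-1,[0,0,0],[0,0,-0.1396]],[-1,[0,0,0],[0,0,-0.1396]],[-1,[0,0,0],[0,0,-0.1396]],[-1,[0,0,0],[0,0,-0.1396]],[-1,[0,0,0],[0,0,-0.1396]],[-1,[0,0,0],[0,0,0]]]'

```text
time: 10.55
ee_pos: [558.4, -235.2, 229.3]
orientation: [0.0, 0.801, -0.599, -0.0]
wrist_force: [-0.3, 0.0, -1.3]
grip_width: 0.621
```

Call:
step_arm --motion '[[-1,[-1.65,-0.2,0],[0,0,0]],[-1,[-3.3,-0.44,0],[0,0,0]],[-1,[-3.5,-0.46,0],[0,0,0]],[-1,[-3.5,-0.46,0],[0,0,0]],[-1,[-3.5,-0.46,0],[0,0,0]],[-1,[-3.5,-0.46,0],[0,0,0]],[-1,[-3.5,-0.46,0],[0,0,0]],[-1,[-3.5,-0.46,0],[0,0,0]],[-1,[-3.5,-0.46,0],[0,0,0]],[-1,[-3.5,-0.46,0],[0,0,0]],[-1,[-3.2,-0.44,0],[0,0,0]],[-1,[0,0,0],[0,0,0]]]'

```text
time: 12.05
ee_pos: [500.3, 127.1, 229.4]
orientation: [-0.0, 0.802, -0.598, -0.0]
wrist_force: [-1.1, -0.5, -3.5]
grip_width: 0.622
```

```bash
python3 - <<'E'
from h import *
s=sensors.get_state();np.save("w4T.npy",wristT(s))
plan(down(np.radians(16.8),True),[499.2,127.7,175.9]);print(s["torque"])
for n in("wrist","top","scene"): cv2.imwrite(f"pics/{n}4.png",cv2.cvtColor(optics.grab_frame(n),cv2.COLOR_RGB2BGR))
w=cv2.imread("pics/wrist4.png")[120:384,100:420];t=cv2.imread("pics/top4.png")[180:290,60:200];c=cv2.imread("pics/scene4.png")[70:170,230:360]
z=lambda i:cv2.resize(i,(400,300),interpolation=cv2.INTER_CUBIC)
cv2.imwrite("pics/m4.png",np.vstack([np.hstack([z(w),z(t)]),np.hstack([z(c),z(c)*0])]))
E
```

```text
TCP [500.34 127.08 229.36] shift tool cm [-0.09  0.09  5.35] rotvec tool [-0.  0. -0.] F [-1.09 -0.55 -3.47] t 12.05 w 0.6221706118001125
[-0.02  0.01 -0.01]
```

View pics/m4.png

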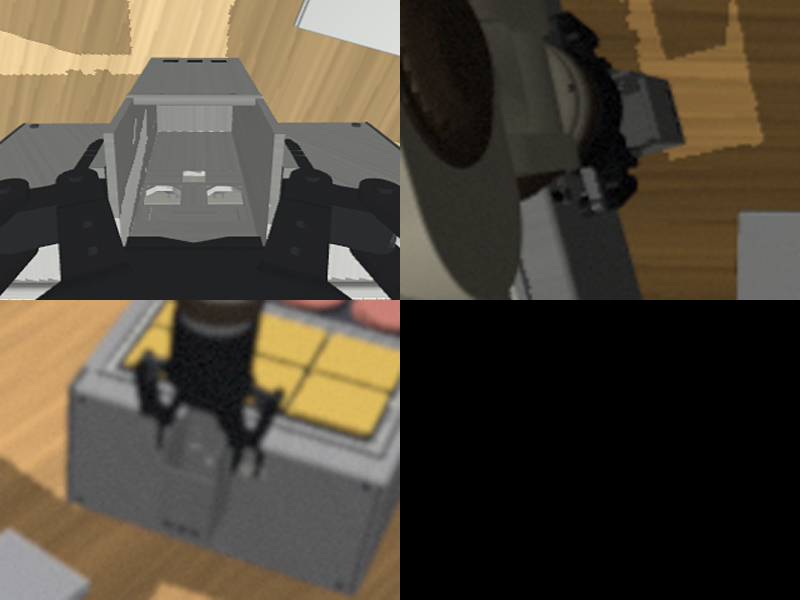

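The pocket is held upright, and the wrist camera sees both keyholes through the open top (wrist crop (163,193) and (225,193)), so I can check stud alignment through them. Next I'll lower to stud height.

Call:
step_arm --motion '[[-1,[-0.09,0.09,1.3],[0,0,0]],[-1,[0,0,1.5],[0,0,0]],[-1,[0,0,1.5],[0,0,0]],[-1,[0,0,1.05],[0,0,0]],[-1,[-0.8,0,0],[0,0,0]],[-1,[-0.8,0,0],[0,0,0]],[-1,[0,0,0],[0,0,0]],[-1,[0,0,0],[0,0,0]]]'

```text
time: 13.2
ee_pos: [495.7, 141.1, 176.1]
orientation: [-0.0, 0.802, -0.598, 0.0]
wrist_force: [-0.3, -0.2, -2.8]
grip_width: 0.623
```

```bash
python3 - <<'E'
from h import *
s=sensors.get_state();np.save("w5T.npy",wristT(s))
plan(down(np.radians(16.8),True),[499.2,127.7,175.9]);print(s["torque"])
cv2.imwrite("pics/wrist5.png",cv2.cvtColor(optics.grab_frame("wrist"),cv2.COLOR_RGB2BGR))
w=cv2.imread("pics/wrist5.png")[240:330,190:310]
cv2.imwrite("pics/m5.png",cv2.resize(w,(800,600),interpolation=cv2.INTER_CUBIC))
E
```

```text
TCP [495.73 141.09 176.13] shift tool cm [1.38 0.05 0.02] rotvec tool [-0. -0. -0.] F [-0.3  -0.15 -2.79] t 13.2 w 0.6230876907348105
[ 0.02  0.03 -0.05]
```

View pics/m5.png

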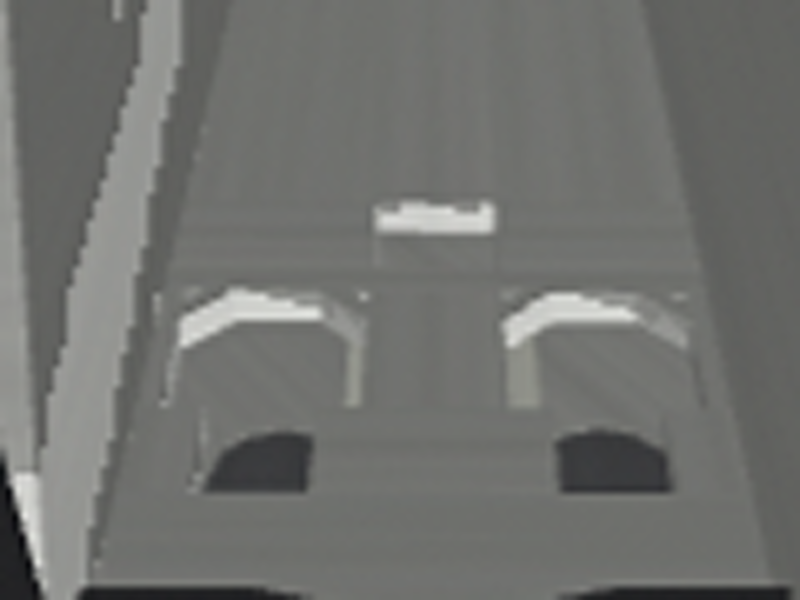

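Through the slots I see both dark heads (crop left head about 205–312, right about 557–672, tops at about y=432). Their midpoint is at about 441–450, against a pocket axis of 434. So the studs sit about 0.6–1 mm towards tool +y, which agrees with the computed +0.5 mm. Next I'll check the depth numerically.

```bash
python3 - <<'E'
from h import *
T=np.load("w5T.npy");z=np.array([0,0,1.]);ya=np.radians(16.8);u=np.array([np.cos(ya),np.sin(ya),0]);f=np.array([-np.sin(ya),np.cos(ya),0])
K=optics.camera_params("wrist")["K"]
def crop(p):
    q=np.linalg.inv(T)@np.append(p,1);q=K@(q[:3]/q[2]);return (q[0]-190)*6.667,(q[1]-240)*6.667
s=sensors.get_state();tc=s["ee_pos"];print("TCP u,f",tc@u,tc@f)
und=tc[2]-101.2
for n,x in(("lip",272),("lipR",590)):
    p=plane(ray("wrist",(190+x/6.667,240+291/6.667),T),z,und+70);print(n,"u",p@u,"f inner",p@f,"-> outer minus TCP",p@f+3-tc@f)
for x in(-14,14):
    h=u*514.8+f*31.1+z*152.8
    print("pred head top",crop(h+x*u+6.5*z),"left/right",crop(h+x*u-6.5*u)[0],crop(h+x*u+6.5*u)[0])
    c=u*(tc@u)+f*(tc@f+25)+z*(und+78);print("pred hole c,lip,slot top",crop(c+x*u),crop(c+x*u-8*z),crop(c+x*u+19.5*z))
E
```

```text
TCP u,f 515.3258209460547 -8.333992576544597
lip u 529.6904947536716 f inner 17.92964189270156 -> outer minus TCP 29.263634469246156
lipR u 501.88917107056477 f inner 18.006645441447176 -> outer minus TCP 29.340638017991772
pred head top (np.float64(613.8486927250658), np.float64(532.4096789434931)) left/right 683.2189421681255 530.8713899350429
pred hole c,lip,slot top (np.float64(604.5338005157395), np.float64(332.71853605002167)) (np.float64(596.7572346914881), np.float64(277.57114925770856)) (np.float64(627.0082853798335), np.float64(492.0959704816835))
pred head top (np.float64(272.93706244336573), np.float64(533.1463420073466)) left/right 355.14685532794437 202.90518729299797
pred hole c,lip,slot top (np.float64(268.25574390941586), np.float64(333.516347957522)) (np.float64(275.7944834620863), np.float64(278.3513876297832)) (np.float64(246.46995892490565), np.float64(492.9345047969427))
```

Call:
step_arm --motion '[[-1,[-0.2,0.06,0],[0,0,0]],[-1,[-0.2,0,0],[0,0,0]],[-1,[-0.2,0,0],[0,0,0]],[-1,[-0.2,0,0],[0,0,0]],[-1,[-0.1,0,0],[0,0,0]],[-1,[0,0,0],[0,0,0]]]'

```text
time: 14.0
ee_pos: [492.5, 149.4, 175.7]
orientation: [0.0, 0.801, -0.598, 0.0]
wrist_force: [-0.1, 0.9, -3.0]
grip_width: 0.626
```

Call:
step_arm --motion '[[-1,[-0.1,0,0],[0,0,0]],[-1,[-0.1,0,0],[0,0,0]],[-1,[0,0,0],[0,0,0]]]'

```text
time: 14.38
ee_pos: [491.9, 151.3, 175.7]
orientation: [0.0, 0.801, -0.598, -0.0]
wrist_force: [0.5, 0.3, -1.4]
grip_width: 0.622
```

Call:
step_arm --motion '[[-1,[-0.1,0,0],[0,0,0]],[-1,[0,0,0],[0,0,0]]]'

```text
time: 14.62
ee_pos: [491.6, 152.3, 175.7]
orientation: [-0.0, 0.801, -0.598, -0.0]
wrist_force: [0.1, 0.1, -2.5]
grip_width: 0.63
```

Call:
step_arm --motion '[[-1,[-0.1,0,0],[0,0,0]],[-1,[0,0,0],[0,0,0]]]'

```text
time: 14.88
ee_pos: [491.3, 153.2, 175.7]
orientation: [-0.0, 0.801, -0.598, -0.0]
wrist_force: [-0.2, -0.1, -2.7]
grip_width: 0.626
```

Call:
step_arm --motion '[[-1,[-0.1,0,0],[0,0,0]],[-1,[0,0,0],[0,0,0]]]'

```text
time: 15.12
ee_pos: [491.1, 154.0, 175.8]
orientation: [0.0, 0.801, -0.598, 0.0]
wrist_force: [0.5, -1.9, -2.3]
grip_width: 0.626
```

Call:
step_arm --motion '[[-1,[-0.1,0,0],[0,0,0]],[-1,[0,0,0],[0,0,0]]]'

```text
time: 15.38
ee_pos: [490.8, 154.9, 175.8]
orientation: [0.0, 0.801, -0.598, 0.0]
wrist_force: [0.8, -3.6, -1.7]
grip_width: 0.627
```

Call:
step_arm --motion '[[-1,[-0.1,0,0],[0,0,0]],[-1,[0,0,0],[0,0,0]]]'

```text
time: 15.62
ee_pos: [490.5, 155.9, 175.7]
orientation: [0.0, 0.801, -0.598, 0.0]
wrist_force: [1.3, -4.7, -0.2]
grip_width: 0.623
```

Call:
step_arm --motion '[[-1,[-0.1,0,0],[0,0,0]],[-1,[0,0,0],[0,0,0]]]'

```text
time: 15.88
ee_pos: [490.3, 156.8, 175.8]
orientation: [0.0, 0.801, -0.598, 0.0]
wrist_force: [1.2, -5.9, -1.5]
grip_width: 0.627
```

```bash
python3 - <<'E'
from h import *
s=sensors.get_state();np.save("w6T.npy",wristT(s));print(s["wrist_force"],s["torque"],s["ee_pos"])
im=cv2.cvtColor(optics.grab_frame("wrist"),cv2.COLOR_RGB2BGR);cv2.imwrite("pics/wrist6.png",im)
cv2.imwrite("pics/m6.png",cv2.resize(im[240:330,190:310],(800,600),interpolation=cv2.INTER_CUBIC))
E
```

```text
[ 1.25 -5.91 -1.46] [-1.32 -0.32  0.01] [490.27 156.78 175.77]
```

View pics/m6.png

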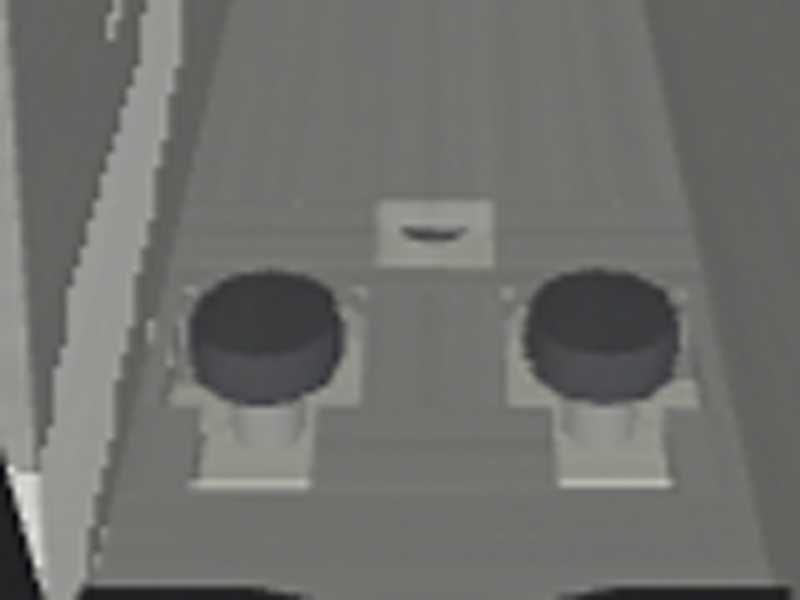

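The heads are through both entry holes and centred, and the catch shows in the square hole's lower part at crop (432,232). I'll press about 3 mm further so the sheet lies behind the heads.

Call:
step_arm --motion '[[-1,[-0.1,0,0],[0,0,0]],[-1,[-0.1,0,0],[0,0,0]],[-1,[0,0,0],[0,0,0]]]'

```text
time: 16.3
ee_pos: [489.8, 158.4, 175.8]
orientation: [0.0, 0.801, -0.598, 0.001]
wrist_force: [1.5, -6.3, -1.3]
grip_width: 0.624
```

Call:
step_arm --motion '[[-1,[-0.1,0,0],[0,0,0]],[-1,[0,0,0],[0,0,0]]]'

```text
time: 16.55
ee_pos: [489.5, 159.3, 175.8]
orientation: [0.0, 0.801, -0.598, 0.001]
wrist_force: [1.1, -8.2, -1.6]
grip_width: 0.622
```

Call:
step_arm --motion '[[-1,[0,0,0.1],[0,0,0]],[-1,[0,0,0.1],[0,0,0]],[-1,[0,0,0],[0,0,0]]]'

```text
time: 16.92
ee_pos: [489.7, 159.3, 174.0]
orientation: [0.0, 0.801, -0.598, 0.001]
wrist_force: [3.2, -6.7, -1.5]
grip_width: 0.627
```

Call:
step_arm --motion '[[-1,[0,0,0.1],[0,0,0]],[-1,[0,0,0.1],[0,0,0]],[-1,[0,0,0],[0,0,0]]]'

```text
time: 17.3
ee_pos: [489.9, 159.3, 172.1]
orientation: [0.0, 0.801, -0.598, 0.001]
wrist_force: [2.3, -7.6, -0.9]
grip_width: 0.625
```

Call:
step_arm --motion '[[-1,[0,0,0.1],[0,0,0]],[-1,[0,0,0.1],[0,0,0]],[-1,[0,0,0],[0,0,0]]]'

```text
time: 17.68
ee_pos: [489.9, 159.3, 170.1]
orientation: [0.0, 0.801, -0.598, 0.001]
wrist_force: [3.3, -6.8, -1.7]
grip_width: 0.628
```

Smooth so far, so I'll keep sliding down.

Call:
step_arm --motion '[[-1,[0,0,0.1],[0,0,0]],[-1,[0,0,0.1],[0,0,0]],[-1,[0,0,0.1],[0,0,0]],[-1,[0,0,0],[0,0,0]]]'

```text
time: 18.18
ee_pos: [489.7, 159.4, 166.6]
orientation: [0.0, 0.801, -0.598, 0.001]
wrist_force: [3.1, -6.6, -5.6]
grip_width: 0.623
```

Call:
step_arm --motion '[[-1,[0,0,0.1],[0,0,0]],[-1,[0,0,0.1],[0,0,0]],[-1,[0,0,0.1],[0,0,0]],[-1,[0,0,0],[0,0,0]]]'

```text
time: 18.68
ee_pos: [489.2, 160.3, 163.7]
orientation: [-0.0, 0.801, -0.598, -0.0]
wrist_force: [-0.5, 0.0, -3.1]
grip_width: 0.626
```

Call:
step_arm --motion '[[-1,[0,0,0.1],[0,0,0]],[-1,[0,0,0],[0,0,0]]]'

```text
time: 18.92
ee_pos: [489.3, 160.0, 162.7]
orientation: [-0.0, 0.801, -0.598, -0.0]
wrist_force: [-0.3, -0.1, -2.5]
grip_width: 0.626
```

The catch force has gone, so the catch has dropped into the square hole. I'll ease down to the stop.

Call:
step_arm --motion '[[-1,[0,0,0.1],[0,0,0]],[-1,[0,0,0],[0,0,0]]]'

```text
time: 19.18
ee_pos: [489.4, 159.9, 161.8]
orientation: [-0.0, 0.801, -0.598, 0.0]
wrist_force: [0.8, -0.2, -2.0]
grip_width: 0.627
```

Call:
step_arm --motion '[[-1,[0,0,0.1],[0,0,0]],[-1,[0,0,0],[0,0,0]]]'

```text
time: 19.42
ee_pos: [489.5, 160.0, 161.4]
orientation: [-0.0, 0.801, -0.598, 0.0]
wrist_force: [-2.0, -0.6, 5.2]
grip_width: 0.623
```

```bash
python3 - <<'E'
from h import *
s=sensors.get_state();np.save("w7T.npy",wristT(s));print(s["wrist_force"],s["torque"],s["ee_pos"])
im=cv2.cvtColor(optics.grab_frame("wrist"),cv2.COLOR_RGB2BGR);cv2.imwrite("pics/wrist7.png",im)
cv2.imwrite("pics/m7.png",cv2.resize(im[240:330,190:310],(800,600),interpolation=cv2.INTER_CUBIC))
E
```

```text
[-2.01 -0.57  5.21] [0.12 0.32 0.09] [489.49 159.96 161.43]
```

View pics/m7.png

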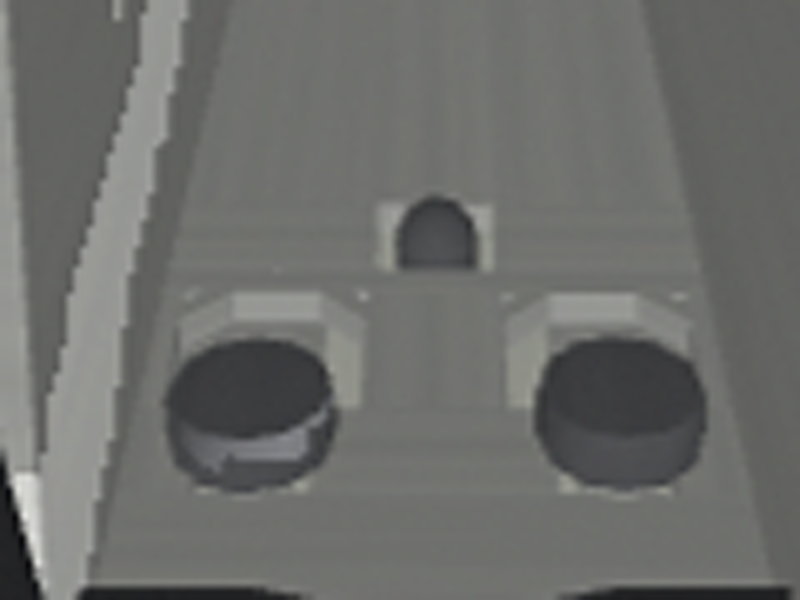

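The pocket is at the stop: the heads sit over the slots, the catch nose stands through the square hole at crop (436,235), and the stop force is only about 7 N. Now I'll release and retreat.

Call:
step_arm --motion '[[0.4,[0,0,0],[0,0,0]],[0.7,[0,0,0],[0,0,0]],[1,[0,0,0],[0,0,0]],[1,[0,0,0],[0,0,0]],[1,[0,0,0],[0,0,0]],[1,[0,0,0],[0,0,0]]]'

```text
time: 20.23
ee_pos: [489.3, 159.9, 160.7]
orientation: [0.0, 0.801, -0.598, 0.0]
wrist_force: [-0.0, -0.3, 1.1]
grip_width: 0.999
```

Call:
step_arm --motion '[[1,[0,0,-1.0],[0,0,0]],[1,[0,0,-2.0],[0,0,0]],[1,[0,0,-2.5],[0,0,0]],[1,[0,0,-2.5],[0,0,0]],[1,[1.5,0,-1.5],[0,0,0]],[1,[2.5,0,-1],[0,0,0]],[1,[2.5,0,0],[0,0,0]],[1,[0,0,0],[0,0,0]]]'

```text
time: 21.22
ee_pos: [508.2, 95.7, 265.8]
orientation: [0.0, 0.801, -0.599, 0.0]
wrist_force: [0.8, 0.5, 0.0]
grip_width: 1.0
```

```bash
python3 - <<'E'
from h import *
s=sensors.get_state();print(s["time"],s["wrist_force"],s["ee_pos"],s["grip_width"])
F={n:cv2.cvtColor(optics.grab_frame(n),cv2.COLOR_RGB2BGR) for n in("wrist","scene","top")}
for n in F: cv2.imwrite(f"pics/{n}8.png",F[n])
z=lambda i:cv2.resize(i,(400,300),interpolation=cv2.INTER_CUBIC)
cv2.imwrite("pics/m8.png",np.vstack([np.hstack([z(F["wrist"]),z(F["wrist"][110:230,175:335])]),np.hstack([z(F["scene"]),z(F["top"])])]))
E
```

```text
21.225 [0.8  0.49 0.02] [508.24  95.75 265.79] 1.0004617646314073
```

View pics/m8.png

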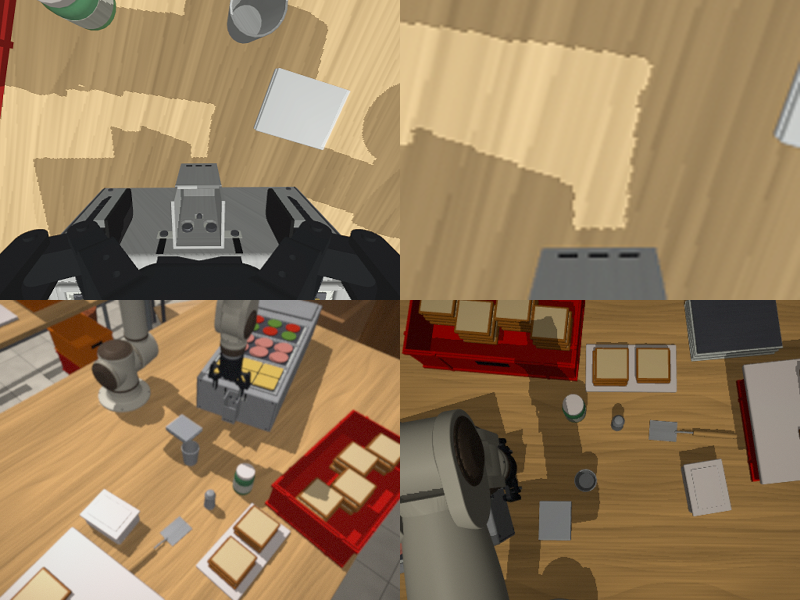

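The pocket hangs upright on both studs with the catch showing (wrist panel around (198,225)). The gripper is clear of it, and the bystanders are where they started. Handing in.

```bash
python3 -c "
from rig import finish_job
print(finish_job())"
```

```text
the job is handed in; nothing more can be done
None
```

The pocket is back on the topping unit: both keyholes went over the stud heads, it slid down to its stop, and the catch came out through the square hole. I let go, backed the gripper clear and handed the job in at about 21 s of the 58 s allowed. No verdict was reported.

- **Stud height:** two wrist views put the studs at z ≈ 152.7 mm, at the strip's low end. They measured 27.7 mm apart, against the 28 mm given.
- **Fit:** catch and spring force reached about 8 N. It fell to 0 about 12 mm into the slide, when the catch popped through. The stop gave about 7 N, and no wrist reading came near the 30 N limit.
- **Last checks:** before I let go, the wrist picture showed both heads seated over the slots and the catch nose through the hole. Afterwards the pocket still hung upright, wrist force was about 0, and by eye no bystander had moved.
- **Disagreements:** I first took the lower edge of the end face to be on the table, which put the studs at 140 mm, impossibly low. Triangulation showed that edge is about 23 mm up. The 152.7 mm stud height is also 0.3 mm below the lowest setting given, which is within camera error.

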